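# Seat a culture-jar lid with one turn of the flywheel press

## Task

Push the blue post gently until the shuttle with the jar is fully home against its stop under the press. Then take the black knob and turn the flywheel counter-clockwise (seen from above) through exactly one full turn, so that the ram makes its stroke and seats the orange lid, and lean the knob against the end stop with about 14 N (11 to 17 N) for half a second. Keep every push on post and knob below 20 N, do not touch the jar or its lid, then let go and leave the other things on the bench where they are.

Things in the scene. Friction and masses are not known exactly. Their poses are not given: they have to be found in the camera images.
- press: Fixed bench press: grey base plate 20 mm thick, x -100 to +150, y -90 to +310; green C-frame, column at its -x side, head top 205 mm up; red handwheel on top. Origin on the bench below the flywheel and ram axis, z up. The shuttle runs along y: ram at y = 0, loading side +y. White ram platen 60 mm across, underside 137 mm up when raised.
- hub (a point): Point on the vertical flywheel axis, 275 mm above the bench, at the knob's grip height; axes as the press. The red wheel has a 174 mm outer diameter, its rim at heights 221 to 235 mm.
- knob (a point): Middle of the black upright knob, a round sleeve 22 mm across, 50 mm tall (heights 248 to 298 mm) that spins freely on its pin: it can be pinched from above and carried round at a constant gripper yaw. Its axis is 65 mm from the flywheel axis, at the start on the +x side of the hub in the press frame; after one turn it is back there.
- flywheel (a joint): Flywheel angle in rad: 0 at the start (it can be turned back only to -0.3), grows counter-clockwise from above, hard end stop at exactly one turn, 6.283. A steep screw lowers the ram 34 mm in that turn; the ram stays down. The wheel stays where it is left. It needs about 3 N at the knob to turn and about 6 N beyond 4.8 rad, where the ram presses the lid.
- crank (a joint): Twist in rad of the stiff drive spring between the knob's steel arm and the flywheel: 0 unloaded, positive when the knob is pushed counter-clockwise. Spring 60 N m/rad, so 0.01 rad means 9.2 N of tangential force at the knob: 14 N reads 0.015 and 20 N reads 0.022.
- post_foot (a point): Centre of the foot of the blue upright round post on the shuttle, 35 mm above the bench, on the shuttle's aluminium bar. The post is 18 mm across and 70 mm tall, its top 105 mm above the bench. It stands 170 mm towards +y of the jar's nest: 280 mm from the ram axis when out and 170 mm when home. Axes as the press.
- post (a joint): Give in m of the stiff spring mount of the post on the shuttle, positive when pushed towards the press's -y: 8 N per mm, so 20 N reads 0.0025.
- shuttle (a joint): Shuttle travel in m: 0 out (the start), grows towards the press's -y, hard stop at 0.110 when the jar stands under the ram. About 4 N of friction, and it stays where it is left.
- jar: Clear culture jar with green plantlets, 57 mm across, standing loose in the shuttle's nest (a white lip 10 mm high, about 2 mm clear of the jar). Origin at the centre of its underside, 35 mm above the bench, z up; body 63 mm tall. Not to be touched by the robot.
- lid (a joint): How far the orange lid (57 mm across) has been pressed down, in m: 0 at the start (its top 111 mm above the bench), about 0.008 after one press stroke. It moves only when pressed with some 40 N and stays where it is left.
- jar_b: Bystander: closed culture jar, orange lid, 57 mm across, 70 mm tall; origin at its underside.
- jar_c: Bystander: closed culture jar, white lid, 57 mm across, 70 mm tall; origin at its underside.
- spare_lid: Bystander: orange spare lid lying on the press's base plate, 57 mm across, 12 mm thick; origin at its underside.
- sprayer: Bystander: white bottle with green cap, 64 mm across, 190 mm tall; origin at its underside.
- forceps: Bystander: flat steel forceps 130 mm long along x, 4 mm thick, lying on the bench.
- label_cup: Bystander: grey cup, 72 mm across, 85 mm tall; origin at its underside.
- label_pack: Bystander: pack of white plant labels, 120 x 30 x 14 mm; origin at its underside.

How it is judged:
On the way, in this order (a step that is already met when the one before it is completed fails the run):
1. the shuttle is fully home (within 2 mm of its stop) while the flywheel has not been turned and the lid is still up (value of joint shuttle above 0.108 m and value of joint flywheel below 0.3 rad and value of joint lid below 0.001 m), for 0.1 s.
2. the full turn is made and the knob is leaned against the stop with a turning force of 11 to 17 N (crank 0.0119 to 0.0184) for 0.3 s, the lid seated by more than 6 mm (value of joint flywheel above 6.25 rad and value of joint crank between 0.0119 and 0.0184 rad and value of joint lid above 0.006 m), for 0.3 s.
At the end, for the whole second after the job is handed in: The flywheel rests within about 6 degrees of its end stop after one turn, the lid is down by more than 6 mm, the shuttle is within 4 mm of its stop, and the jar stands still and upright (tilt under 0.08 rad) in its nest, within 8 mm of the ram axis along y (value of joint flywheel above 6.18 rad and value of joint lid above 0.006 m and value of joint shuttle above 0.106 m and angle between jar's own z axis and vertical below 0.08 rad and y of jar in the frame of press below 0.008 m and linear speed of jar below 0.02 m/s); the robot touches nothing.
It fails at once if the post is pushed or pulled along the track with more than 24 N (post mount beyond 0.003 m) (value of joint post above 0.003 m or value of joint post below -0.003 m).
It fails at once if the turning force at the knob exceeds 23 N either way (crank beyond 0.025 rad) (value of joint crank above 0.025 rad or value of joint crank below -0.025 rad).
It fails at once if the robot touches the jar or its lid with more than 1 N (contact force between any of the fingers, the arm and jar above 1 N).
It fails at once if a bystander is moved more than 20 mm (distance of any of jar_b, jar_c, spare_lid, sprayer, forceps, label_cup, label_pack from where it was at the start of the episode above 0.02 m).
It also fails if it takes over 72 s, if anything falls off the work surface, if the arm or the gripper's body presses on something with over 40 N, if the wrist force passes 120 N, or if a joint passes its speed limit or range.

## Robot

A 6-joint arm with a two-finger parallel gripper is mounted at the origin on the work surface. World frame = base frame: x ahead of the robot, y to its left, z up, the work surface at z = 0. Lengths are in m, angles in rad, forces in N, time in s.
With the tool pointing down it reaches from about 0.325 to 0.85 m from the base axis. Payload 4.4 kg.
Tool frame: the origin (TCP) lies midway between the tips of the shut fingers; the grasp point (between the pads) lies 19 mm behind it; z points along the fingers, y is the line along which they close (so a half turn about z gives the same grasp; the last joint's range is limited). The gripper opens to 94 mm and grips with 3 to 60 N. Pads are 16 mm wide; open, the fingers measure 119 mm over their backs; the gripper's body (75 mm by 177 mm) begins 78 mm behind the grasp point.
Start: joints at [0.986, 0.207, 1.542, -0, 1.393, -0.15], TCP at [0.242, 0.521, 0.169] pointing down, gripper open.
Joint ranges: [-2.73, 2.73], [-0.86, 2.22], [0.23, 2.46], [-1.11, 4.25], [0.08, 2.63], [-2.82, 2.82]. Speed limits (rad/s): [2.79, 2.79, 3.14, 3.14, 3.14, 3.14].

## Interface

Orientations are given as [roll, pitch, yaw] about the fixed x, y, z axes, in that order (R = Rz(yaw) Ry(pitch) Rx(roll)).
In Python, from cell import get_state, cams, ticket gives the robot as it stands.
- The arm moves only by the tool drive_tool, never from a script. Its argument "moves" is a list of rows, each an object with "gripper": the closure in counts, from 0 (fully open) to 255 (shut); "dp": the shift along the world's x, y, z in cm, a list of three; "angular": the turn, a rotation vector about the world's x, y, z in degrees, a list of three. A call has 1 to 12 rows; each row is the pose to reach, as a shift and turn from the pose commanded when the call began; what a row does not reach only later rows make up. A row lasts 1/8 s, in which the tool goes at most 62.5 mm and 10.7 degrees, less where a joint would pass 70% of its speed; a pose out of reach is approached as far as the arm can. A call with a gripper value outside its range is refused whole. The fingers move at their own pace and stop on an object; "newtons" is the grip in N (left out, the last holds). Time passes only in rows, so rows that repeat a pose let the fingers close. It gives the time, the measured TCP pose, the force, the opening and the grip force at its end, in the units of the state.
- get_state(): the state, without advancing time (a new reading comes with each control period).
- cams.read_camera(name): name is "scene" or "top"; returns a dict with "pixels" (480x640x3 uint8, blue, green, red), "intrinsics" (3x3 intrinsics, pixels), "k1" (the pictures are not rectified: a ray, as slopes to the right and down, at radius r is drawn at 1 + k1 r^2 times it, then the intrinsics apply), "pose" (4x4, takes a point from camera to world coordinates). Camera axes: x right, y up, looking along -z (the intrinsics and any distortion apply to the point x, -y, -z); pixel columns grow to the right and rows downward; lengths in m; the calibration is good to about 2 mm. A picture is of the moment at which its call begins. There is no depth.
- ticket.hand_in(): hands the job in; it is judged then, once.
Trained networks look in the newest picture that a camera, given by its name, has taken for a name from the list of things; names that differ only in an ending like _2 or _b are one class to them, and where a whole thing is asked for, a point or a joint stands for the part that bears it (a point fixed in the world has none). Each returns a list of dicts, best first, with "conf" (0 to 1); they miss things now and then, are a little off and sometimes report something else, mostly with a low value. They report only what shows in the picture. A call takes as long as a camera call.
- cams.outline_of(camera, target): "pixels" (480x640 bool, what is visible of it) and "uv" ([column, row] in pixels, amid what is visible of it).
- cams.landmark_of(camera, target): "uv" ([column, row] in pixels: a listed point, or the origin of a listed thing).
The state is a dict: "time_s": time; "joint_pos": joint angles; "joint_velocities": joint speeds; "effort": joint torques, N m; "eef_pos": TCP position; "orientation": TCP orientation; "ft_force": force on the tool from outside, world axes, zero at the start; "moment": the same for the moment, N m; "gripper_width": finger opening in m; "grip_force": force on a finger pad.
Only numpy, scipy, OpenCV 4.12 (cv2) and the standard library are available. Lean on these libraries where they do the work, as an engineer would, in place of code of your own. Each camera call takes 0.05 s, during which the arm holds its last target. There are 200 camera calls.

## Working session

There is one attempt and no reset: what is moved stays moved. The work goes in short steps, Python scripts to look and compute and a tool call to move; the robot and the scene stay as the last step left them, time stands still between calls to the robot, and variables do not carry over. Pictures are saved under pics/ and viewed, at most 10 in all, crops included, and the job is handed in when it is done.

Besides the shell and the picture viewer there is one more tool, called after "Request:" in YAML: its name, and indented under it one key for each argument. drive_tool: Moves the arm, as the interface text tells. Its arguments: {"type":"object","properties":{"moves":{"type":"array"},"newtons":{"type":"number"}},"required":["moves"]}

```bash
ls; mkdir -p pics
cat > h.py <<'E'
import numpy as np, cv2
from cell import get_state, cams, ticket
def ray(im,uv):
    K=np.array(im["intrinsics"]);k=im["k1"];T=np.array(im["pose"])
    d=np.array([(uv[0]-K[0,2])/K[0,0],(uv[1]-K[1,2])/K[1,1]]);s=d.copy()
    for _ in range(20): s=d/(1+k*(s@s))
    return T[:3,3],T[:3,:3]@np.array([s[0],-s[1],-1.])
def atz(im,uv,z):
    o,d=ray(im,uv);return o+d*(z-o[2])/d[2]
def tri(rs):
    A=0;b=0
    for o,d in rs:
        d=d/np.linalg.norm(d);P=np.eye(3)-np.outer(d,d);A=A+P;b=b+P@o
    return np.linalg.solve(A,b)
E
cat > m.py <<'E'
from h import *
ims={c:cams.read_camera(c) for c in("scene","top")}
for c in ims: cv2.imwrite(f"pics/{c}0.png",ims[c]["pixels"])
print({k:np.round(v,3) for k,v in get_state().items()})
Z=dict(press=0,hub=.275,knob=.273,post_foot=.035,jar=.035)
for n in Z:
    rs=[]
    for c in ims:
        for r in cams.landmark_of(c,n)[:2]:
            print(n,c,round(r["conf"],2),np.round(r["uv"],1),np.round(atz(ims[c],r["uv"],Z[n]),4))
        l=cams.landmark_of(c,n)
        if l: rs.append(ray(ims[c],l[0]["uv"]))
    if len(rs)==2: print("  tri",np.round(tri(rs),4))
E
python3 m.py
```

```text
pics
{'time_s': np.float64(0.1), 'joint_pos': array([ 0.986,  0.207,  1.543,  0.   ,  1.394, -0.151]), 'joint_velocities': array([ 0.001, -0.004, -0.002, -0.   ,  0.001, -0.001]), 'effort': array([-1.0000e-03, -3.7187e+01, -2.8229e+01,  7.0000e-02,  3.1000e-02,
       -0.0000e+00]), 'eef_pos': array([0.242, 0.521, 0.168]), 'orientation': array([-3.14 , -0.   ,  2.707]), 'ft_force': array([-0.544,  0.266, -0.18 ]), 'moment': array([-0.031,  0.018,  0.026]), 'grip_force': np.float64(0.0), 'gripper_width': np.float64(0.094)}
press scene 0.93 [293.7 303.6] [ 0.5586 -0.1253  0.    ]
press top 0.82 [375.8 241.1] [ 0.5726 -0.1368  0.    ]
  tri [ 0.5677 -0.135   0.0259]
hub scene 0.81 [291.6 258.5] [ 0.5672 -0.129   0.275 ]
hub scene 0.21 [333.5 235.6] [ 0.6127 -0.0023  0.275 ]
hub top 0.65 [387.2 224.5] [ 0.5616 -0.1419  0.275 ]
  tri [ 0.565  -0.1365  0.2799]
knob scene 0.62 [313.5 270.5] [ 0.635  -0.1229  0.273 ]
knob top 0.61 [375.4 200.4] [ 0.6182 -0.1146  0.273 ]
  tri [ 0.6254 -0.1143  0.251 ]
post_foot scene 0.49 [334.4 236.7] [0.5251 0.1383 0.035 ]
post_foot top 0.67 [384.3 224.6] [ 0.6117 -0.1566  0.035 ]
  tri [ 0.5965 -0.0883  0.341 ]
jar scene 0.88 [370.2 202.9] [0.5414 0.332  0.035 ]
jar scene 0.58 [408.2 213.2] [0.6719 0.3727 0.035 ]
jar top 0.72 [337.8 249.1] [ 0.5421 -0.0332  0.035 ]
jar top 0.7 [191.3 254.3] [0.5187 0.3569 0.035 ]
  tri [0.5768 0.0311 0.3465]
```

View pics/scene0.png

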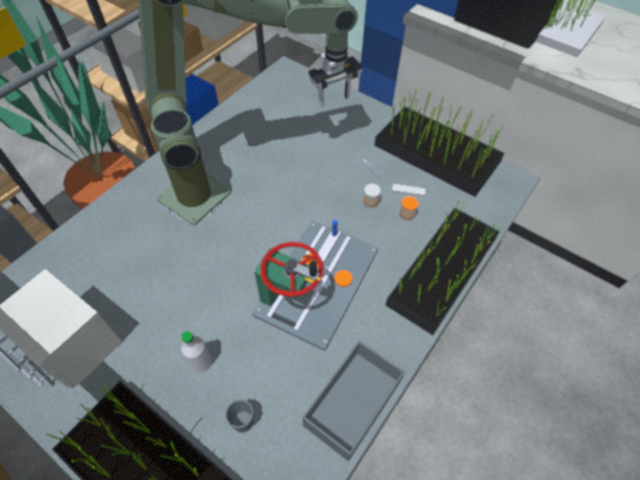

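View pics/top0.png

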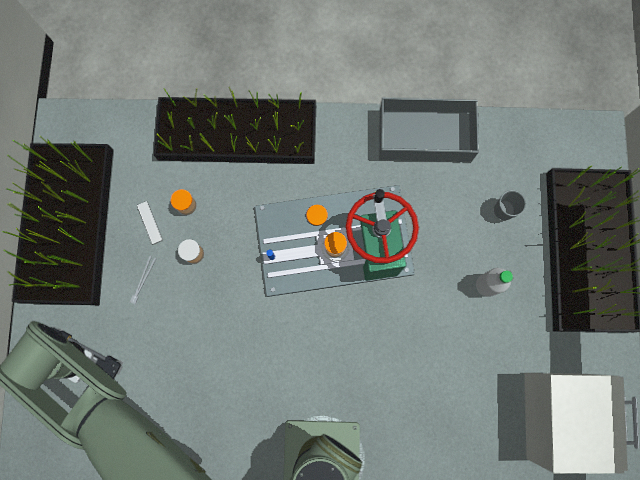

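The scene image shows the wheel at (292,268) and the blue post at (335,228). In the top image the wheel is at (382,228), the knob at (379,196) and the post at (270,254). The press is yawed by about +0.15 rad. The network's post_foot was wrong, so I'll measure the post by colour.

```bash
cat > m2.py <<'E'
from h import *
ims={c:cams.read_camera(c) for c in("scene","top")}
R=[];P=[]
for c,pr in (("scene",(335,228)),("top",(270,254))):
    im=ims[c];b,g,r=[im["pixels"][...,i].astype(int) for i in range(3)]
    red=((r>110)&(g<70)&(b<70)).astype(np.uint8)
    n,L,S,C=cv2.connectedComponentsWithStats(red);k=1+np.argmax(S[1:,4])
    cs,_=cv2.findContours((L==k).astype(np.uint8),cv2.RETR_EXTERNAL,cv2.CHAIN_APPROX_NONE)
    hull=cv2.convexHull(max(cs,key=len))[:,0]
    W=np.array([atz(im,p,.228) for p in hull.astype(float)])
    (cx,cy),rad=cv2.minEnclosingCircle(W[:,:2].astype(np.float32))
    A=np.c_[2*W[:,:2],np.ones(len(W))];s=np.linalg.lstsq(A,(W[:,:2]**2).sum(1),rcond=None)[0]
    print(c,"wheel",S[k],np.round([cx,cy,rad],4),"lsq",np.round(s[:2],4),np.sqrt(s[2]+s[0]**2+s[1]**2))
    blue=(b>r+50)&(b>g+40)
    m=np.zeros_like(blue);m[pr[1]-20:pr[1]+20,pr[0]-20:pr[0]+20]=1
    v,u=np.nonzero(blue&m)
    print(" post",len(u),u.min(),u.max(),v.min(),v.max(),u.mean(),v.mean(), np.round(atz(im,(u.mean(),v.mean()),.075),4))
    P.append(ray(im,(u.mean(),v.mean())))
    dark=(r<50)&(g<50)&(b<50)
    kr={"scene":(313,268),"top":(379,196)}[c]
    m[:]=0;m[kr[1]-11:kr[1]+11,kr[0]-9:kr[0]+9]=1
    v,u=np.nonzero(dark&m);print(" knob",len(u),u.min(),u.max(),v.min(),v.max(),np.round(atz(im,(u.mean(),v.mean()),.28),4))
    x,y=pr;
p=tri(P);print("post tri",p)
im=ims["top"];a=cv2.resize(im["pixels"][170:310,240:430],None,fx=4,fy=4,interpolation=cv2.INTER_CUBIC);cv2.imwrite("pics/topc.png",a)
im=ims["scene"];a=cv2.resize(im["pixels"][210:350,240:390],None,fx=4,fy=4,interpolation=cv2.INTER_CUBIC);cv2.imwrite("pics/scc.png",a)
for uv in((255,207),(397,186),(413,275),(267,295)):print(np.round(atz(ims["top"],uv,.02),3))
E
python3 m2.py
```

```text
scene wheel [261 243  62  54 795] [ 0.5667 -0.1318  0.0856] lsq [ 0.5663 -0.1323] 0.08454009221480377
 post 78 332 337 220 235 334.15384615384613 227.14102564102564 [0.5175 0.1454 0.075 ]
 knob 40 311 315 265 274 [ 0.6358 -0.1259  0.28  ]
top wheel [ 346  192   73   71 1228] [ 0.5659 -0.1336  0.0862] lsq [ 0.566  -0.1337] 0.08529928139488353
 post 61 266 274 249 259 270.0327868852459 254.0 [0.5183 0.1428 0.075 ]
 knob 66 374 383 189 202 [ 0.6261 -0.1199  0.28  ]
post tri [0.51830607 0.14293136 0.0780835 ]
[0.655 0.194 0.02 ]
[ 0.724 -0.192  0.02 ]
[ 0.479 -0.236  0.02 ]
[0.417 0.152 0.02 ]
```

View pics/topc.png

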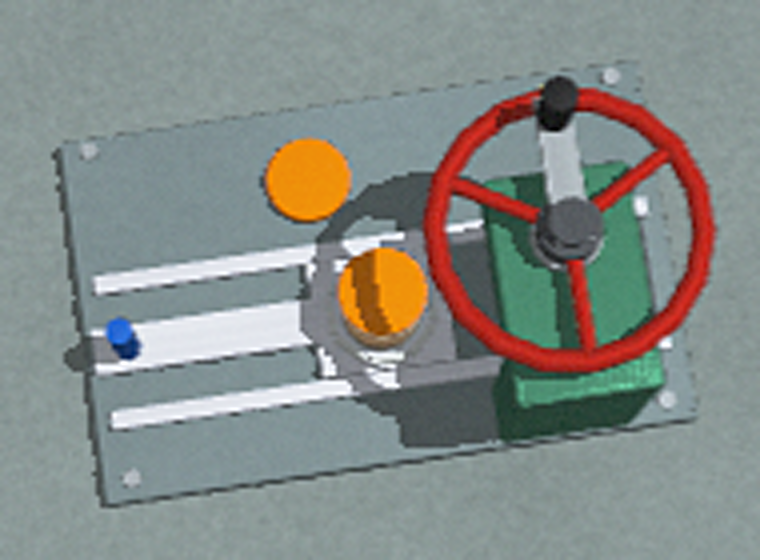

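View pics/scc.png

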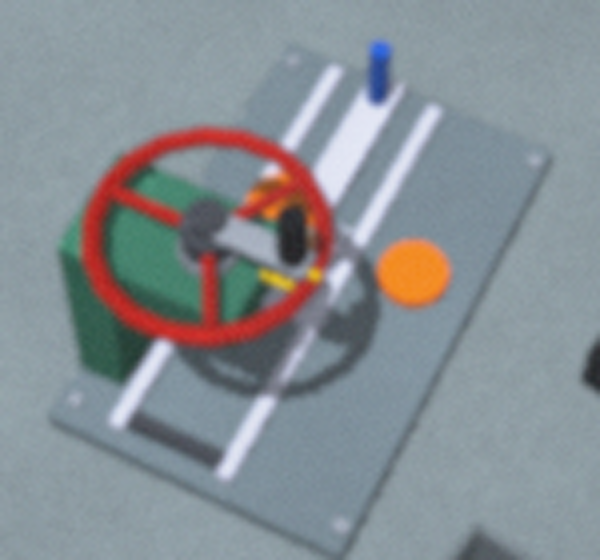

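Press origin is about (0.566, -0.133) with yaw about 0.172. The 280 mm to the post, the 85–87 mm wheel radius and the knob at about (0.630, -0.122) all agree. Next I go to the +y side of the post with the fingers shut.

Request:
drive_tool:
  moves:
    - {"gripper": 255, "dp": [5.3, -6.4, 0], "angular": [0, 0, -9]}
    - {"gripper": 255, "dp": [10.6, -12.8, 0], "angular": [0, 0, -18]}
    - {"gripper": 255, "dp": [16, -19.2, 0], "angular": [0, 0, -28]}
    - {"gripper": 255, "dp": [21, -25.5, 0], "angular": [0, 0, -37]}
    - {"gripper": 255, "dp": [26.6, -31.9, 0], "angular": [0, 0, -46]}
    - {"gripper": 255, "dp": [26.6, -31.9, 0], "angular": [0, 0, -55.2]}
    - {"gripper": 255, "dp": [26.6, -31.9, 0], "angular": [0, 0, -55.2]}
    - {"gripper": 255, "dp": [26.6, -31.9, -5], "angular": [0, 0, -55.2]}
    - {"gripper": 255, "dp": [26.6, -31.9, -10.5], "angular": [0, 0, -55.2]}
    - {"gripper": 255, "dp": [26.6, -31.9, -10.5], "angular": [0, 0, -55.2]}
    - {"gripper": 255, "dp": [26.6, -31.9, -10.5], "angular": [0, 0, -55.2]}
  newtons: 30

```text
time_s: 2.58
eef_pos: [0.5096, 0.2029, 0.0653]
orientation: [3.139, -0.0, 1.744]
ft_force: [1.1, 0.6, 1.0]
gripper_width: 0.0005
grip_force: 0.0
```

Request:
drive_tool:
  moves:
    - {"gripper": 255, "dp": [0.17, -0.99, 0], "angular": [0, 0, 0]}
    - {"gripper": 255, "dp": [0.34, -1.97, 0], "angular": [0, 0, 0]}
    - {"gripper": 255, "dp": [0.51, -2.96, 0], "angular": [0, 0, 0]}
    - {"gripper": 255, "dp": [0.6, -3.45, 0], "angular": [0, 0, 0]}
    - {"gripper": 255, "dp": [0.65, -3.74, 0], "angular": [0, 0, 0]}
    - {"gripper": 255, "dp": [0.7, -4.04, 0], "angular": [0, 0, 0]}
    - {"gripper": 255, "dp": [0.75, -4.33, 0], "angular": [0, 0, 0]}
    - {"gripper": 255, "dp": [0.8, -4.63, 0], "angular": [0, 0, 0]}
    - {"gripper": 255, "dp": [0.85, -4.93, 0], "angular": [0, 0, 0]}
    - {"gripper": 255, "dp": [0.92, -5.32, 0], "angular": [0, 0, 0]}
    - {"gripper": 255, "dp": [0.99, -5.71, 0], "angular": [0, 0, 0]}
    - {"gripper": 255, "dp": [1.06, -6.11, 0], "angular": [0, 0, 0]}

```text
time_s: 4.08
eef_pos: [0.5187, 0.1411, 0.0635]
orientation: [-3.141, -0.0, 1.743]
ft_force: [-0.4, 4.1, -0.8]
gripper_width: 0.0003
grip_force: 2.1
```

Request:
drive_tool:
  moves:
    - {"gripper": 255, "dp": [0.09, -0.5, 0], "angular": [0, 0, 0]}
    - {"gripper": 255, "dp": [0.19, -1.1, 0], "angular": [0, 0, 0]}
    - {"gripper": 255, "dp": [0.31, -1.8, 0], "angular": [0, 0, 0]}
    - {"gripper": 255, "dp": [0.43, -2.5, 0], "angular": [0, 0, 0]}
    - {"gripper": 255, "dp": [0.56, -3.2, 0], "angular": [0, 0, 0]}
    - {"gripper": 255, "dp": [0.68, -3.9, 0], "angular": [0, 0, 0]}
    - {"gripper": 255, "dp": [0.8, -4.6, 0], "angular": [0, 0, 0]}
    - {"gripper": 255, "dp": [0.92, -5.3, 0], "angular": [0, 0, 0]}
    - {"gripper": 255, "dp": [1.04, -6.0, 0], "angular": [0, 0, 0]}
    - {"gripper": 255, "dp": [1.15, -6.6, 0], "angular": [0, 0, 0]}
    - {"gripper": 255, "dp": [1.23, -7.1, 0], "angular": [0, 0, 0]}
    - {"gripper": 255, "dp": [1.29, -7.4, 0], "angular": [0, 0, 0]}

```text
time_s: 5.58
eef_pos: [0.5316, 0.067, 0.0635]
orientation: [-3.141, 0.0, 1.743]
ft_force: [-2.1, 4.0, 0.9]
gripper_width: 0.0008
grip_force: 2.0
```

Request:
drive_tool:
  moves:
    - {"gripper": 255, "dp": [0.05, -0.3, 0], "angular": [0, 0, 0]}
    - {"gripper": 255, "dp": [0.1, -0.6, 0], "angular": [0, 0, 0]}
    - {"gripper": 255, "dp": [0.16, -0.9, 0], "angular": [0, 0, 0]}
    - {"gripper": 255, "dp": [0.19, -1.1, 0], "angular": [0, 0, 0]}
    - {"gripper": 255, "dp": [0.21, -1.2, 0], "angular": [0, 0, 0]}
    - {"gripper": 255, "dp": [0.21, -1.2, 0], "angular": [0, 0, 0]}

```text
time_s: 6.32
eef_pos: [0.5337, 0.0552, 0.0635]
orientation: [-3.141, 0.0, 1.743]
ft_force: [-1.9, 3.2, -0.3]
gripper_width: 0.0006
grip_force: 1.7
```

Still only about 4 N, so I creep on in small steps.

Request:
drive_tool:
  moves:
    - {"gripper": 255, "dp": [0.02, -0.1, 0], "angular": [0, 0, 0]}
    - {"gripper": 255, "dp": [0.03, -0.2, 0], "angular": [0, 0, 0]}
    - {"gripper": 255, "dp": [0.05, -0.3, 0], "angular": [0, 0, 0]}
    - {"gripper": 255, "dp": [0.05, -0.3, 0], "angular": [0, 0, 0]}

```text
time_s: 6.82
eef_pos: [0.534, 0.0531, 0.0635]
orientation: [-3.141, -0.001, 1.743]
ft_force: [-2.3, 5.1, 1.0]
gripper_width: 0.0006
grip_force: 2.8
```

Request:
drive_tool:
  moves:
    - {"gripper": 255, "dp": [0.01, -0.05, 0], "angular": [0, 0, 0]}
    - {"gripper": 255, "dp": [0.02, -0.1, 0], "angular": [0, 0, 0]}
    - {"gripper": 255, "dp": [0.02, -0.1, 0], "angular": [0, 0, 0]}

```text
time_s: 7.2
eef_pos: [0.5341, 0.0528, 0.0635]
orientation: [-3.141, -0.003, 1.743]
ft_force: [-3.4, 7.0, 2.0]
gripper_width: 0.0004
grip_force: 3.6
```

Stiffness fits contact with the stop (8 N/mm). I press a little more to confirm.

Request:
drive_tool:
  moves:
    - {"gripper": 255, "dp": [0.02, -0.1, 0], "angular": [0, 0, 0]}
    - {"gripper": 255, "dp": [0.03, -0.2, 0], "angular": [0, 0, 0]}
    - {"gripper": 255, "dp": [0.03, -0.2, 0], "angular": [0, 0, 0]}

```text
time_s: 7.58
eef_pos: [0.5341, 0.0522, 0.0635]
orientation: [-3.141, -0.005, 1.743]
ft_force: [-2.6, 9.6, 1.2]
gripper_width: 0.0008
grip_force: 5.3
```

```bash
cat > m3.py <<'E'
from h import *
im=cams.read_camera("top")
b,g,r=[im["pixels"][...,i].astype(int) for i in range(3)]
cv2.imwrite("pics/top2.png",cv2.resize(im["pixels"][150:330,220:440],None,fx=3,fy=3,interpolation=cv2.INTER_CUBIC))
print(get_state()["ft_force"])
E
python3 m3.py
```

```text
[-2.50130876 10.75432402  1.54688484]
```

View pics/top2.png

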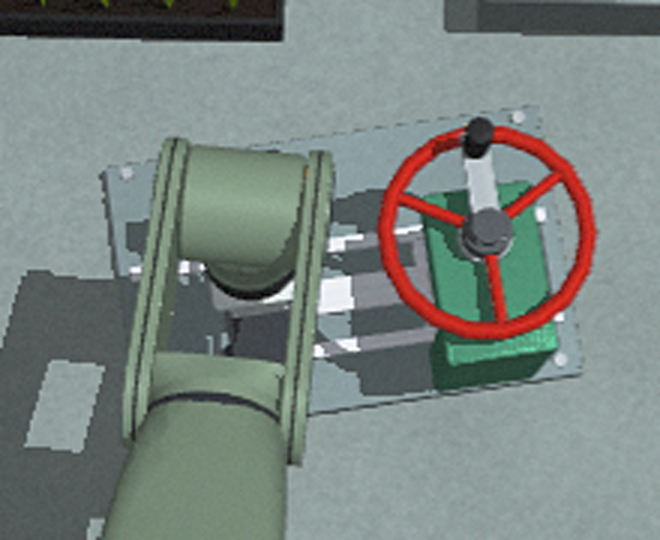

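The top view shows the jar gone under the head. Contact is at press y = 0.188 with 11 N and no motion, so the shuttle is home. I back off and lift.

Request:
drive_tool:
  moves:
    - {"gripper": 255, "dp": [-0.35, 2, 0], "angular": [0, 0, 0]}
    - {"gripper": 255, "dp": [-0.7, 5, 0], "angular": [0, 0, 0]}
    - {"gripper": 255, "dp": [-0.7, 6, 5], "angular": [0, 0, 0]}
    - {"gripper": 133, "dp": [-0.7, 6, 11], "angular": [0, 0, 0]}
    - {"gripper": 133, "dp": [-0.7, 6, 17], "angular": [0, 0, 0]}
    - {"gripper": 133, "dp": [-0.7, 6, 23], "angular": [0, 0, 0]}
    - {"gripper": 133, "dp": [-0.7, 6, 27], "angular": [0, 0, 0]}
    - {"gripper": 133, "dp": [3, 0, 27], "angular": [0, 0, 0]}
    - {"gripper": 133, "dp": [6, -5, 27], "angular": [0, 0, 0]}
    - {"gripper": 133, "dp": [6, -10, 27], "angular": [0, 0, 0]}
    - {"gripper": 133, "dp": [6, -10, 27], "angular": [0, 0, 0]}
    - {"gripper": 133, "dp": [6, -10, 27], "angular": [0, 0, 0]}

```text
time_s: 9.12
eef_pos: [0.5951, -0.0507, 0.3339]
orientation: [3.141, 0.001, 1.743]
ft_force: [-0.1, -0.6, -0.3]
gripper_width: 0.0447
grip_force: 0.0
```

```bash
cat > m4.py <<'E'
from h import *
im=cams.read_camera("top");sc=cams.read_camera("scene")
a=cv2.resize(im["pixels"][170:290,260:430],(600,424),interpolation=cv2.INTER_CUBIC)
cv2.imwrite("pics/k1.png",a)
for c,i in(("top",im),("scene",sc)):
    for r in cams.landmark_of(c,"knob")[:2]: print(c,r["conf"],r["uv"],atz(i,r["uv"],.273))
    o=cams.outline_of(c,"knob")
    if o: print(o[0]["conf"],o[0]["uv"],atz(i,o[0]["uv"],.278))
# project press-frame checks
cv2.imwrite("pics/k2.png",cv2.resize(sc["pixels"][190:330,230:400],(680,560),interpolation=cv2.INTER_CUBIC))
E
python3 m4.py
```

```text
scene 0.58 [316.4, 267.3] [ 0.63520934 -0.11057546  0.273     ]
0.51 [314.2, 270.2] [ 0.63773015 -0.12351263  0.278     ]
```

View pics/k2.png

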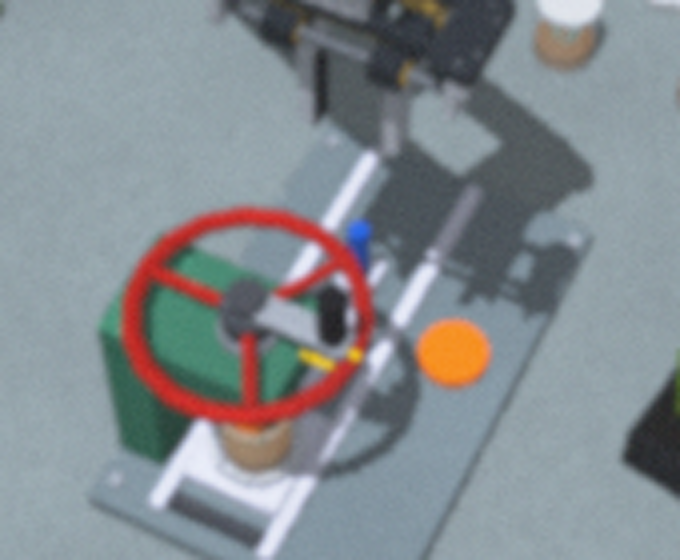

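The scene view shows the jar in its nest below the head, the knob at crop (333,315), unmoved, and the post short of the wheel. I go above the knob and then down.

Request:
drive_tool:
  moves:
    - {"gripper": 133, "dp": [1.8, -3.6, 0], "angular": [0, 0, 0]}
    - {"gripper": 133, "dp": [3.6, -7.1, 0], "angular": [0, 0, 0]}
    - {"gripper": 133, "dp": [3.6, -7.1, 0], "angular": [0, 0, 0]}
    - {"gripper": 133, "dp": [3.6, -7.1, -2], "angular": [0, 0, 0]}
    - {"gripper": 133, "dp": [3.6, -7.1, -3.5], "angular": [0, 0, 0]}
    - {"gripper": 133, "dp": [3.6, -7.1, -4.5], "angular": [0, 0, 0]}
    - {"gripper": 133, "dp": [3.6, -7.1, -4.5], "angular": [0, 0, 0]}

```text
time_s: 10.3
eef_pos: [0.6301, -0.1208, 0.2874]
orientation: [-3.14, -0.001, 1.744]
ft_force: [0.0, -0.5, 0.5]
gripper_width: 0.0452
grip_force: 0.0
```

```bash
cat > m5.py <<'E'
from h import *
sc=cams.read_camera("scene");im=cams.read_camera("top")
A=cv2.resize(sc["pixels"][220:300,260:350],(450,400),interpolation=cv2.INTER_CUBIC)
B=cv2.resize(im["pixels"][170:250,335:405],(350,400),interpolation=cv2.INTER_CUBIC)
cv2.imwrite("pics/k3.png",np.hstack([A,B]))
E
python3 m5.py
```

```text
(no output)
```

View pics/k3.png

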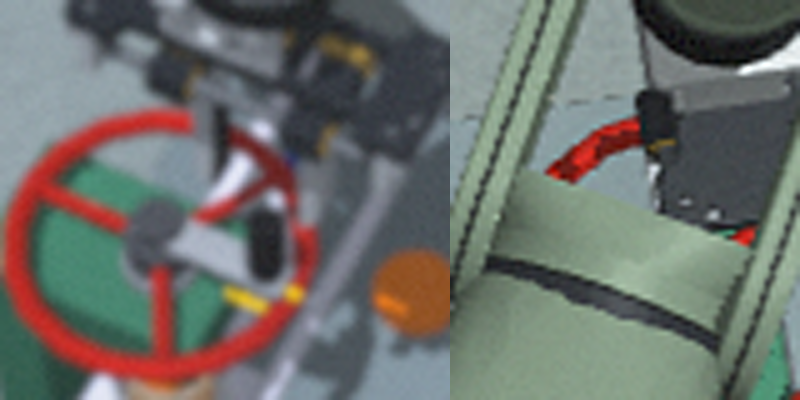

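```bash
cat > m6.py <<'E'
from h import *
sc=cams.read_camera("scene");K=np.array(sc["intrinsics"]);T=np.linalg.inv(np.array(sc["pose"]))
def pr(p):
    q=T[:3,:3]@np.array(p)+T[:3,3];s=np.array([q[0],-q[1]])/-q[2];s=s*(1+sc["k1"]*(s@s));return K[:2,:2]@s+K[:2,2]
crop=lambda p:np.round((pr(p)-[260,220])*5)
for n,p in dict(tcp=(.630,-.121,.287),fin1=(.630-.0225*.985,-.121-.0225*.171,.287),fin2=(.630+.0225*.985,-.121+.0225*.171,.287),top=(.630,-.122,.298),bot=(.630,-.122,.248),hub=(.566,-.133,.26),wheel=(.566,-.133,.228)).items(): print(n,crop(p))
E
python3 m6.py
```

```text
tcp [262. 231.]
fin1 [223. 214.]
fin2 [301. 248.]
top [261. 221.]
bot [261. 271.]
hub [153. 212.]
wheel [155. 243.]
```

Request:
drive_tool:
  moves:
    - {"gripper": 133, "dp": [0.1, -0.1, -1], "angular": [0, 0, 0]}
    - {"gripper": 133, "dp": [0.1, -0.1, -2], "angular": [0, 0, 0]}
    - {"gripper": 133, "dp": [0.1, -0.1, -3], "angular": [0, 0, 0]}
    - {"gripper": 133, "dp": [0.1, -0.1, -3], "angular": [0, 0, 0]}

```text
time_s: 10.95
eef_pos: [0.6309, -0.1223, 0.2566]
orientation: [-3.139, -0.002, 1.743]
ft_force: [0.9, 0.4, -0.8]
gripper_width: 0.0451
grip_force: 0.0
```

Request:
drive_tool:
  moves:
    - {"gripper": 200, "dp": [0, 0, 0], "angular": [0, 0, 0]}
    - {"gripper": 220, "dp": [0, 0, 0], "angular": [0, 0, 0]}
    - {"gripper": 230, "dp": [0, 0, 0], "angular": [0, 0, 0]}
    - {"gripper": 230, "dp": [0, 0, 0], "angular": [0, 0, 0]}
    - {"gripper": 230, "dp": [0, 0, 0], "angular": [0, 0, 0]}

```text
time_s: 11.58
eef_pos: [0.6313, -0.1229, 0.259]
orientation: [-3.141, 0.0, 1.743]
ft_force: [-3.6, -0.1, 2.7]
gripper_width: 0.0195
grip_force: 30.0
```

```bash
cat > m7.py <<'E'
from h import *
sc=cams.read_camera("scene")
cv2.imwrite("pics/k4.png",cv2.resize(sc["pixels"][220:300,260:350],(675,600),interpolation=cv2.INTER_CUBIC))
E
python3 m7.py
```

```text
(no output)
```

View pics/k4.png

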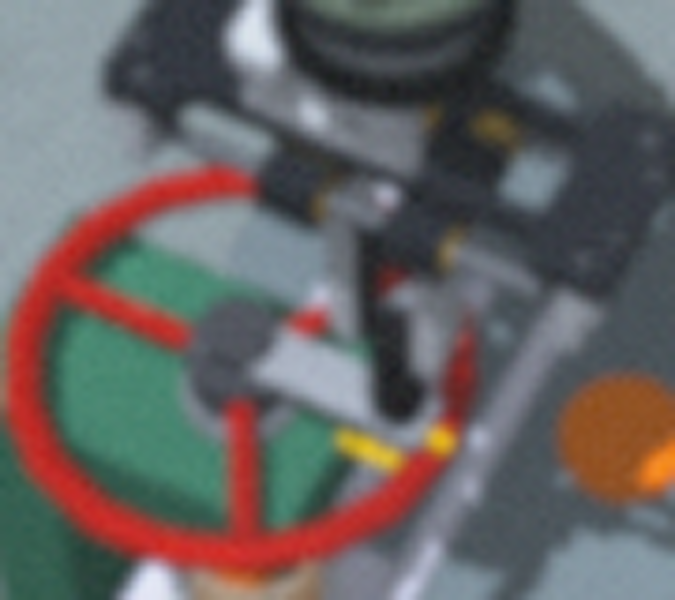

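The pads grip the knob: the right finger tip is at about (430,400) and the knob's lower end shows at (400,400). Next I compute the arc table.

```bash
cat > arc.py <<'E'
import numpy as np,sys
a,b,n=map(float,sys.argv[1:4]);ya=.172
u=lambda d:6.5*np.array([np.cos(ya+np.radians(d)),np.sin(ya+np.radians(d))])
import json
for s in [(0,12,6),(12,90,12),(90,180,12),(180,264,12),(264,324,12),(324,348,8),(348,360,8)]:
    print(s);print(", ".join(f"[{x:.2f},{y:.2f}]" for x,y in (u(t)-u(s[0]) for t in np.linspace(s[0],s[1],s[2]+1)[1:])))
E
python3 arc.py 0 0 0
```

```text
(0, 12, 6)
[-0.04,0.22], [-0.09,0.44], [-0.15,0.66], [-0.22,0.88], [-0.29,1.10], [-0.37,1.31]
(12, 90, 12)
[-0.31,0.67], [-0.70,1.30], [-1.15,1.88], [-1.67,2.40], [-2.24,2.86], [-2.87,3.26], [-3.53,3.58], [-4.23,3.82], [-4.94,3.99], [-5.68,4.07], [-6.41,4.07], [-7.15,3.98]
(90, 180, 12)
[-0.83,-0.20], [-1.62,-0.51], [-2.37,-0.91], [-3.05,-1.41], [-3.67,-2.00], [-4.20,-2.66], [-4.65,-3.39], [-4.99,-4.17], [-5.23,-4.98], [-5.36,-5.82], [-5.38,-6.67], [-5.29,-7.52]
(180, 264, 12)
[0.18,-0.77], [0.46,-1.52], [0.82,-2.22], [1.27,-2.88], [1.80,-3.47], [2.39,-4.00], [3.04,-4.45], [3.75,-4.82], [4.49,-5.10], [5.26,-5.29], [6.05,-5.38], [6.84,-5.37]
(264, 324, 12)
[0.56,0.06], [1.12,0.17], [1.66,0.33], [2.19,0.54], [2.70,0.79], [3.18,1.09], [3.64,1.42], [4.07,1.80], [4.46,2.21], [4.81,2.65], [5.13,3.12], [5.40,3.62]
(324, 348, 8)
[0.14,0.31], [0.27,0.63], [0.38,0.95], [0.47,1.28], [0.54,1.61], [0.60,1.94], [0.64,2.28], [0.66,2.62]
(348, 360, 8)
[0.00,0.17], [0.00,0.34], [-0.00,0.51], [-0.01,0.68], [-0.02,0.85], [-0.04,1.02], [-0.06,1.19], [-0.09,1.36]
```

Request:
drive_tool:
  moves:
    - {"gripper": 235, "dp": [0, 0, 0], "angular": [0, 0, 0]}
    - {"gripper": 235, "dp": [-0.04, 0.22, 0], "angular": [0, 0, 0]}
    - {"gripper": 235, "dp": [-0.1, 0.45, 0], "angular": [0, 0, 0]}
    - {"gripper": 235, "dp": [-0.16, 0.67, 0], "angular": [0, 0, 0]}
  newtons: 40

```text
time_s: 12.12
eef_pos: [0.6302, -0.1176, 0.259]
orientation: [-3.142, 0.003, 1.742]
ft_force: [-4.1, -3.8, 2.6]
gripper_width: 0.0189
grip_force: 40.0
```

Request:
drive_tool:
  moves:
    - {"gripper": 235, "dp": [-0.1, 0.33, 0], "angular": [0, 0, 0]}
    - {"gripper": 235, "dp": [-0.22, 0.65, 0], "angular": [0, 0, 0]}
    - {"gripper": 235, "dp": [-0.53, 1.32, 0], "angular": [0, 0, 0]}
    - {"gripper": 235, "dp": [-0.92, 1.95, 0], "angular": [0, 0, 0]}
    - {"gripper": 235, "dp": [-1.37, 2.53, 0], "angular": [0, 0, 0]}
    - {"gripper": 235, "dp": [-1.89, 3.05, 0], "angular": [0, 0, 0]}
    - {"gripper": 235, "dp": [-2.46, 3.51, 0], "angular": [0, 0, 0]}
    - {"gripper": 235, "dp": [-3.09, 3.91, 0], "angular": [0, 0, 0]}
    - {"gripper": 235, "dp": [-3.75, 4.23, 0], "angular": [0, 0, 0]}
    - {"gripper": 235, "dp": [-4.45, 4.47, 0], "angular": [0, 0, 0]}
    - {"gripper": 235, "dp": [-5.16, 4.64, 0], "angular": [0, 0, 0]}
    - {"gripper": 235, "dp": [-5.9, 4.72, 0], "angular": [0, 0, 0]}

```text
time_s: 13.62
eef_pos: [0.5719, -0.0686, 0.259]
orientation: [3.139, 0.001, 1.744]
ft_force: [2.7, -4.5, 2.5]
gripper_width: 0.0189
grip_force: 40.0
```

```bash
cat > arc2.py <<'E'
import numpy as np
ya=.172
u=lambda d:6.5*np.array([np.cos(ya+np.radians(d)),np.sin(ya+np.radians(d))])
for a in [np.r_[77:167:13j],np.r_[167:257:13j],np.r_[257:317:13j],np.r_[317:341:9j],np.r_[341:360:9j]]:
    print(a[0],a[-1],u(a[-1]));print(", ".join(f"[{x:.2f},{y:.2f}]" for x,y in (u(t)-u(a[0]) for t in a[1:])))
from cell import get_state
s=get_state();print(s["eef_pos"],s["ft_force"],u(77)+[56.6,-13.3])
E
python3 arc2.py
```

```text
77.0 167.0 [-6.49020949  0.35662406]
[-0.85,-0.01], [-1.69,-0.13], [-2.51,-0.36], [-3.29,-0.69], [-4.02,-1.12], [-4.69,-1.65], [-5.29,-2.26], [-5.80,-2.94], [-6.22,-3.68], [-6.53,-4.47], [-6.74,-5.29], [-6.85,-6.13]
167.0 257.0 [-0.35662406 -6.49020949]
[0.01,-0.85], [0.13,-1.69], [0.36,-2.51], [0.69,-3.29], [1.12,-4.02], [1.65,-4.69], [2.26,-5.29], [2.94,-5.80], [3.68,-6.22], [4.47,-6.53], [5.29,-6.74], [6.13,-6.85]
257.0 317.0 [ 5.44237427 -3.55395024]
[0.57,-0.01], [1.13,0.04], [1.69,0.13], [2.24,0.27], [2.78,0.46], [3.29,0.69], [3.79,0.97], [4.26,1.29], [4.69,1.65], [5.10,2.05], [5.47,2.48], [5.80,2.94]
317.0 341.0 [ 6.41737808 -1.03308206]
[0.18,0.29], [0.34,0.59], [0.49,0.90], [0.62,1.21], [0.73,1.53], [0.83,1.86], [0.91,2.19], [0.98,2.52]
341.0 360.0 [6.4040888  1.11249566]
[0.04,0.27], [0.06,0.53], [0.08,0.80], [0.08,1.07], [0.08,1.34], [0.06,1.61], [0.03,1.88], [-0.01,2.15]
[ 0.57188288 -0.06861511  0.25900037] [ 2.68157171 -4.52267049  2.52427634] [56.95662406 -6.80979051]
```

Request:
drive_tool:
  moves:
    - {"gripper": 235, "dp": [-0.85, -0.01, 0], "angular": [0, 0, 0]}
    - {"gripper": 235, "dp": [-1.69, -0.13, 0], "angular": [0, 0, 0]}
    - {"gripper": 235, "dp": [-2.51, -0.36, 0], "angular": [0, 0, 0]}
    - {"gripper": 235, "dp": [-3.29, -0.69, 0], "angular": [0, 0, 0]}
    - {"gripper": 235, "dp": [-4.02, -1.12, 0], "angular": [0, 0, 0]}
    - {"gripper": 235, "dp": [-4.69, -1.65, 0], "angular": [0, 0, 0]}
    - {"gripper": 235, "dp": [-5.29, -2.26, 0], "angular": [0, 0, 0]}
    - {"gripper": 235, "dp": [-5.8, -2.94, 0], "angular": [0, 0, 0]}
    - {"gripper": 235, "dp": [-6.22, -3.68, 0], "angular": [0, 0, 0]}
    - {"gripper": 235, "dp": [-6.53, -4.47, 0], "angular": [0, 0, 0]}
    - {"gripper": 235, "dp": [-6.74, -5.29, 0], "angular": [0, 0, 0]}
    - {"gripper": 235, "dp": [-6.85, -6.13, 0], "angular": [0, 0, 0]}

```text
time_s: 15.12
eef_pos: [0.5019, -0.1286, 0.2588]
orientation: [-3.141, -0.004, 1.744]
ft_force: [2.9, 2.9, 6.6]
gripper_width: 0.0192
grip_force: 40.0
```

Request:
drive_tool:
  moves:
    - {"gripper": 235, "dp": [0.01, -0.85, 0], "angular": [0, 0, 0]}
    - {"gripper": 235, "dp": [0.13, -1.69, 0], "angular": [0, 0, 0]}
    - {"gripper": 235, "dp": [0.36, -2.51, 0], "angular": [0, 0, 0]}
    - {"gripper": 235, "dp": [0.69, -3.29, 0], "angular": [0, 0, 0]}
    - {"gripper": 235, "dp": [1.12, -4.02, 0], "angular": [0, 0, 0]}
    - {"gripper": 235, "dp": [1.65, -4.69, 0], "angular": [0, 0, 0]}
    - {"gripper": 235, "dp": [2.26, -5.29, 0], "angular": [0, 0, 0]}
    - {"gripper": 235, "dp": [2.94, -5.8, 0], "angular": [0, 0, 0]}
    - {"gripper": 235, "dp": [3.68, -6.22, 0], "angular": [0, 0, 0]}
    - {"gripper": 235, "dp": [4.47, -6.53, 0], "angular": [0, 0, 0]}
    - {"gripper": 235, "dp": [5.29, -6.74, 0], "angular": [0, 0, 0]}
    - {"gripper": 235, "dp": [6.13, -6.85, 0], "angular": [0, 0, 0]}

```text
time_s: 16.62
eef_pos: [0.5612, -0.1987, 0.2588]
orientation: [-3.136, -0.002, 1.743]
ft_force: [-3.5, -0.1, 8.4]
gripper_width: 0.0188
grip_force: 40.0
```

Request:
drive_tool:
  moves:
    - {"gripper": 235, "dp": [0.57, -0.01, 0], "angular": [0, 0, 0]}
    - {"gripper": 235, "dp": [1.13, 0.04, 0], "angular": [0, 0, 0]}
    - {"gripper": 235, "dp": [1.69, 0.13, 0], "angular": [0, 0, 0]}
    - {"gripper": 235, "dp": [2.24, 0.27, 0], "angular": [0, 0, 0]}
    - {"gripper": 235, "dp": [2.78, 0.46, 0], "angular": [0, 0, 0]}
    - {"gripper": 235, "dp": [3.29, 0.69, 0], "angular": [0, 0, 0]}
    - {"gripper": 235, "dp": [3.79, 0.97, 0], "angular": [0, 0, 0]}
    - {"gripper": 235, "dp": [4.26, 1.29, 0], "angular": [0, 0, 0]}
    - {"gripper": 235, "dp": [4.69, 1.65, 0], "angular": [0, 0, 0]}
    - {"gripper": 235, "dp": [5.1, 2.05, 0], "angular": [0, 0, 0]}
    - {"gripper": 235, "dp": [5.47, 2.48, 0], "angular": [0, 0, 0]}
    - {"gripper": 235, "dp": [5.8, 2.94, 0], "angular": [0, 0, 0]}

```text
time_s: 18.12
eef_pos: [0.6193, -0.1722, 0.2589]
orientation: [-3.136, 0.004, 1.741]
ft_force: [-1.5, -5.8, 5.8]
gripper_width: 0.019
grip_force: 40.0
```

Request:
drive_tool:
  moves:
    - {"gripper": 235, "dp": [0.18, 0.29, 0], "angular": [0, 0, 0]}
    - {"gripper": 235, "dp": [0.34, 0.59, 0], "angular": [0, 0, 0]}
    - {"gripper": 235, "dp": [0.49, 0.9, 0], "angular": [0, 0, 0]}
    - {"gripper": 235, "dp": [0.62, 1.21, 0], "angular": [0, 0, 0]}
    - {"gripper": 235, "dp": [0.73, 1.53, 0], "angular": [0, 0, 0]}
    - {"gripper": 235, "dp": [0.83, 1.86, 0], "angular": [0, 0, 0]}
    - {"gripper": 235, "dp": [0.91, 2.19, 0], "angular": [0, 0, 0]}
    - {"gripper": 235, "dp": [0.98, 2.52, 0], "angular": [0, 0, 0]}

```text
time_s: 19.12
eef_pos: [0.6304, -0.1473, 0.259]
orientation: [-3.139, 0.005, 1.741]
ft_force: [1.5, -6.4, 5.2]
gripper_width: 0.0193
grip_force: 40.0
```

Request:
drive_tool:
  moves:
    - {"gripper": 235, "dp": [0.04, 0.27, 0], "angular": [0, 0, 0]}
    - {"gripper": 235, "dp": [0.06, 0.53, 0], "angular": [0, 0, 0]}
    - {"gripper": 235, "dp": [0.08, 0.8, 0], "angular": [0, 0, 0]}
    - {"gripper": 235, "dp": [0.08, 1.07, 0], "angular": [0, 0, 0]}
    - {"gripper": 235, "dp": [0.08, 1.34, 0], "angular": [0, 0, 0]}
    - {"gripper": 235, "dp": [0.07, 1.55, 0], "angular": [0, 0, 0]}
    - {"gripper": 235, "dp": [0.06, 1.7, 0], "angular": [0, 0, 0]}
    - {"gripper": 235, "dp": [0.06, 1.7, 0], "angular": [0, 0, 0]}

```text
time_s: 20.12
eef_pos: [0.6317, -0.1297, 0.259]
orientation: [-3.14, 0.004, 1.742]
ft_force: [2.6, -6.5, 5.1]
gripper_width: 0.0186
grip_force: 40.0
```

Request:
drive_tool:
  moves:
    - {"gripper": 235, "dp": [-0.01, 0.15, 0], "angular": [0, 0, 0]}
    - {"gripper": 235, "dp": [-0.02, 0.3, 0], "angular": [0, 0, 0]}
    - {"gripper": 235, "dp": [-0.03, 0.4, 0], "angular": [0, 0, 0]}
    - {"gripper": 235, "dp": [-0.05, 0.5, 0], "angular": [0, 0, 0]}
    - {"gripper": 235, "dp": [-0.05, 0.5, 0], "angular": [0, 0, 0]}

```text
time_s: 20.75
eef_pos: [0.6313, -0.1247, 0.259]
orientation: [-3.14, 0.004, 1.742]
ft_force: [2.4, -6.4, 4.7]
gripper_width: 0.0189
grip_force: 40.0
```

Request:
drive_tool:
  moves:
    - {"gripper": 235, "dp": [-0.01, 0.08, 0], "angular": [0, 0, 0]}
    - {"gripper": 235, "dp": [-0.02, 0.16, 0], "angular": [0, 0, 0]}
    - {"gripper": 235, "dp": [-0.03, 0.24, 0], "angular": [0, 0, 0]}
    - {"gripper": 235, "dp": [-0.03, 0.24, 0], "angular": [0, 0, 0]}

```text
time_s: 21.25
eef_pos: [0.6309, -0.1224, 0.259]
orientation: [-3.14, 0.004, 1.742]
ft_force: [2.7, -5.4, 5.5]
gripper_width: 0.0187
grip_force: 40.0
```

Request:
drive_tool:
  moves:
    - {"gripper": 235, "dp": [-0.01, 0.08, 0], "angular": [0, 0, 0]}
    - {"gripper": 235, "dp": [-0.02, 0.16, 0], "angular": [0, 0, 0]}
    - {"gripper": 235, "dp": [-0.02, 0.16, 0], "angular": [0, 0, 0]}

```text
time_s: 21.62
eef_pos: [0.6308, -0.1219, 0.259]
orientation: [-3.14, 0.006, 1.741]
ft_force: [2.9, -6.8, 4.3]
gripper_width: 0.0189
grip_force: 40.0
```

Request:
drive_tool:
  moves:
    - {"gripper": 235, "dp": [-0.01, 0.08, 0], "angular": [0, 0, 0]}
    - {"gripper": 235, "dp": [-0.02, 0.16, 0], "angular": [0, 0, 0]}
    - {"gripper": 235, "dp": [-0.02, 0.16, 0], "angular": [0, 0, 0]}

```text
time_s: 22.0
eef_pos: [0.6307, -0.1216, 0.259]
orientation: [-3.14, 0.008, 1.74]
ft_force: [3.7, -8.7, 3.7]
gripper_width: 0.0187
grip_force: 40.0
```

Request:
drive_tool:
  moves:
    - {"gripper": 235, "dp": [-0.02, 0.1, 0], "angular": [0, 0, 0]}
    - {"gripper": 235, "dp": [-0.03, 0.2, 0], "angular": [0, 0, 0]}
    - {"gripper": 235, "dp": [-0.03, 0.2, 0], "angular": [0, 0, 0]}
    - {"gripper": 235, "dp": [-0.03, 0.2, 0], "angular": [0, 0, 0]}

```text
time_s: 22.5
eef_pos: [0.6307, -0.1212, 0.2591]
orientation: [-3.14, 0.011, 1.739]
ft_force: [3.1, -12.5, 2.6]
gripper_width: 0.0187
grip_force: 40.0
```

Request:
drive_tool:
  moves:
    - {"gripper": 235, "dp": [-0.01, 0.06, 0], "angular": [0, 0, 0]}
    - {"gripper": 235, "dp": [-0.01, 0.06, 0], "angular": [0, 0, 0]}
    - {"gripper": 235, "dp": [-0.01, 0.06, 0], "angular": [0, 0, 0]}
    - {"gripper": 235, "dp": [-0.01, 0.06, 0], "angular": [0, 0, 0]}
    - {"gripper": 235, "dp": [-0.01, 0.06, 0], "angular": [0, 0, 0]}
    - {"gripper": 235, "dp": [-0.01, 0.06, 0], "angular": [0, 0, 0]}

```text
time_s: 23.25
eef_pos: [0.6306, -0.1211, 0.2591]
orientation: [-3.141, 0.012, 1.739]
ft_force: [3.2, -14.1, 3.6]
gripper_width: 0.0185
grip_force: 40.0
```

Run:
```python
from h import *
f=[]
for i in range(6):
    cams.read_camera("top");f.append(get_state()["ft_force"])
f=np.array(f);print(f.round(1),(f@[.171,-.985,0]).mean())
```

```text
[[  3.6 -13.2   3. ]
 [  2.9 -14.7   4.4]
 [  3.2 -13.8   3.5]
 [  3.6 -13.2   3.9]
 [  3.8 -12.7   3.9]
 [  2.9 -13.4   3.6]] 13.856682305869166
```

Held at about 13.9 N for over a second. I unload, open and lift.

Request:
drive_tool:
  moves:
    - {"gripper": 235, "dp": [0.03, -0.2, 0], "angular": [0, 0, 0]}
    - {"gripper": 235, "dp": [0.07, -0.45, 0], "angular": [0, 0, 0]}
    - {"gripper": 235, "dp": [0.07, -0.45, 0], "angular": [0, 0, 0]}
    - {"gripper": 180, "dp": [0.07, -0.45, 0], "angular": [0, 0, 0]}
    - {"gripper": 133, "dp": [0.07, -0.45, 0], "angular": [0, 0, 0]}
    - {"gripper": 133, "dp": [0.07, -0.45, 0], "angular": [0, 0, 0]}
    - {"gripper": 133, "dp": [0.07, -0.45, 0], "angular": [0, 0, 0]}
    - {"gripper": 133, "dp": [0.07, -0.45, 3], "angular": [0, 0, 0]}
    - {"gripper": 133, "dp": [0.07, -0.45, 8], "angular": [0, 0, 0]}
    - {"gripper": 133, "dp": [0.07, -0.45, 12], "angular": [0, 0, 0]}
    - {"gripper": 133, "dp": [-4, 8, 12], "angular": [0, 0, 0]}
    - {"gripper": 133, "dp": [-8, 14, 12], "angular": [0, 0, 0]}

```text
time_s: 25.05
eef_pos: [0.5716, -0.0074, 0.3787]
orientation: [3.141, -0.0, 1.742]
ft_force: [0.2, 1.0, -0.2]
gripper_width: 0.0448
grip_force: 0.0
```

Request:
drive_tool:
  moves:
    - {"gripper": 133, "dp": [-5, 6, 0], "angular": [0, 0, 0]}
    - {"gripper": 133, "dp": [-9, 11, 0], "angular": [0, 0, 0]}
    - {"gripper": 133, "dp": [-12, 16, 0], "angular": [0, 0, 0]}
    - {"gripper": 133, "dp": [-12, 16, 0], "angular": [0, 0, 0]}
    - {"gripper": 133, "dp": [-12, 16, 0], "angular": [0, 0, 0]}
    - {"gripper": 133, "dp": [-12, 16, 0], "angular": [0, 0, 0]}

```text
time_s: 25.8
eef_pos: [0.4527, 0.1504, 0.3782]
orientation: [-3.141, 0.001, 1.742]
ft_force: [-0.4, -0.9, 0.3]
gripper_width: 0.0449
grip_force: 0.0
```

Run:
```python
from h import *
print(get_state()["eef_pos"],get_state()["ft_force"])
sc=cams.read_camera("scene");im=cams.read_camera("top")
A=cv2.resize(sc["pixels"][200:350,240:390],(400,400),interpolation=cv2.INTER_CUBIC)
B=cv2.resize(im["pixels"][160:310,265:415],(400,400),interpolation=cv2.INTER_CUBIC)
cv2.imwrite("pics/end.png",np.hstack([A,B]))
```

```text
[0.45271978 0.15044159 0.37816627] [-0.41603237 -0.903644    0.27584894]
```

View pics/end.png

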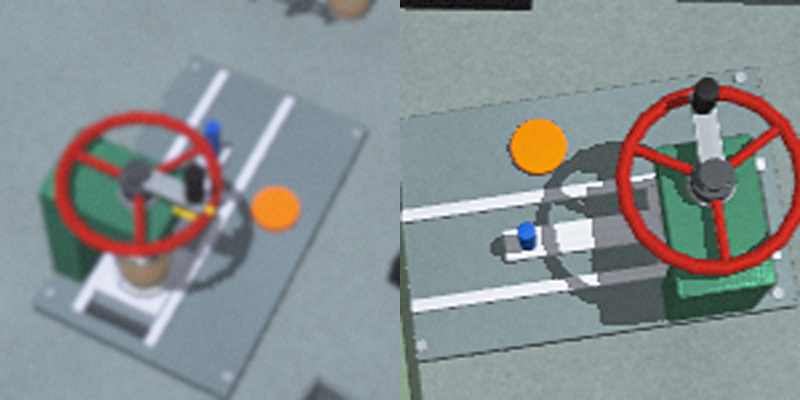

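The knob is back at its start bearing (right half, (706,95)), the jar stands under the head ((145,270), left half), and the post is home. I hand in.

```bash
python3 -c "
from cell import ticket
print(ticket.hand_in())"
```

```text
the job is handed in; nothing more can be done
None
```

The job is handed in, with no verdict shown: the shuttle is home, the flywheel made its full turn, the knob was leaned on the stop at about 14 N for over a second and then released; I saw no direct reading of how far the lid seated.

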